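Rock the sorter's seesaw gate and feed two capacitors into the blue tray

TASK

The red tray of the capacitor sorter is full. With a fingertip press the raised blue-tray end of the yellow seesaw gate down until it is fully over on that side, and only then push the two waiting capacitors along the infeed gutter onto the gate so that both roll down into the blue tray on their own. Do not pick up or lift the capacitors, leave the gate leaning to the blue side, and leave everything else on the bench, and the capacitors in the red tray, where they are.

Things in the scene. Friction and masses are not known exactly. Their poses are not given: they have to be found in the camera images.
- sorter: Fixed capacitor sorter, aluminium base 100 x 440 mm (x by y). Origin on the bench straight below the middle of the gate's pivot. Its x axis runs from the infeed gutter (robot side) across the gate; y from the blue tray to the red tray; z up. The pivot lies along x, 85 mm above the bench. Sloping chutes with sides about 15 mm high lead from the gate's ends to the trays.
- gate (a joint): Tilt of the yellow seesaw gate, rad: -0.31 = fully over to the red side (blue end raised), 0 level, +0.31 = fully over to the blue side (blue end low); hard stops there. Friction (about 1 N at the end) holds it where it is left. Plate 140 mm long (y, 70 mm either side of the pivot), 8 mm thick, upper face 4 mm above the pivot.
- gate_right (a point): Middle of the black press pad (50 x 24 mm) on the gate's upper face at its blue-tray end, 56 mm from the pivot; moves with the gate; raised at the start. Side flanges 13 mm high stand along the plate; inside them it is 71 mm wide, from x = -39 to +32 mm of the sorter.
- gate_left (a point): Middle of the like pad at the gate's red-tray end. The gate's robot-side flange (at x = -40 mm) and the plate beyond x = -28 mm are cut away within 22 mm of the pivot's middle, where the gutter's end reaches in. Gate, gutter, chutes and capacitor sleeves are slick (friction about 0.12).
- cap_front: Dark blue capacitor, a cylinder 30 mm in diameter and 35 mm long, about 40 g, lying in the gutter along it, the one nearer the gate. Origin at its centre, 15 mm above the gutter floor; its x axis is the cylinder's axis. Once wholly past the gutter's end (its robot-side end beyond x = -30 mm of the sorter) it rolls or slides down the tilted gate.
- cap_rear: A like capacitor, lying behind cap_front in the gutter with a gap of a few mm to about 15 mm. Origin at its centre; x along the cylinder. Pushing its robot-side end along the gutter pushes both.
- infeed_end (a point): Middle of the aluminium gutter's floor at its end by the gate. From here the gutter runs 108 mm along the sorter's -x at y = 0, open at both ends, floor level 92 mm above the bench (3 mm above the gate's upper face at the pivot). Side rails rise 9 mm above the floor; outer width 38 mm.
- blue_tray (a point): Middle of the blue tray's inner floor (inside 80 mm along the sorter's x by 96 mm along its y; 10 mm above the bench), axes as the sorter's. Walls above that floor: 26 mm at the chute, 34 mm at the sides, 46 mm at the outer end.
- red_tray (a point): Middle of the red tray's inner floor; the same size; three capacitors stand in it.
- full0: Capacitor standing in the red tray (30 mm diameter, 35 mm tall), origin at its centre; leave it.
- full1: Second capacitor standing in the red tray; leave it.
- full2: Third capacitor standing in the red tray; leave it.
- relay: Small blue relay, 28 x 22 x 26 mm, origin under its centre; a bystander.
- flux_bottle: White bottle with red cap, 44 mm diameter, 100 mm tall, origin under its centre; a bystander.
- screwdriver: Screwdriver lying beyond the sorter, about 200 mm long; a bystander.
- cup: Black plastic cup, 70 mm diameter at the rim, 85 mm tall, origin under its centre; a bystander.
- board: Green circuit board lying flat, 100 x 70 mm, 14 mm thick with its parts, origin under its centre; a bystander.
Not all that is in view belongs to the job. What is shaped like the cap_rear but pink or turquoise is not meant.

How it is judged (in metres and radians):
On the way, in this order (a step that is already met when the one before it is completed fails the run):
1. the gate is pressed fully over to the blue side while both capacitors still wait in the gutter (value of joint gate above 0.25 rad and x of each of cap_front, cap_rear in the frame of sorter below -0.03 m), for 0.2 s.
2. both capacitors are in the blue tray (x of cap_front in the frame of blue_tray between -0.04 and 0.04 m and y of cap_front in the frame of blue_tray between -0.052 and 0.052 m and z of each of cap_front, cap_rear in the frame of blue_tray below 0.035 m and x of cap_rear in the frame of blue_tray between -0.04 and 0.04 m and y of cap_rear in the frame of blue_tray between -0.052 and 0.052 m), for 0.2 s.
At the end, for the whole second after the job is handed in: Both capacitors lie at rest (slower than 30 mm/s) inside the blue tray, and the gate still leans to the blue side (above 0.25 of 0.31 rad) (all of step 2 and value of joint gate above 0.25 rad and linear speed of each of cap_front, cap_rear below 0.03 m/s); the robot touches nothing.
It fails at once if a waiting capacitor is lifted more than about 18 mm out of the gutter (height (world z) of any of cap_front, cap_rear above 0.125 m).
It fails at once if a waiting capacitor goes down the red side (y of any of cap_front, cap_rear in the frame of sorter above 0.06 m).
It fails at once if a capacitor leaves the gutter or gate sideways, or drops to the bench ((x of cap_front in the frame of sorter below -0.035 m and (y of cap_front in the frame of sorter below -0.03 m or y of cap_front in the frame of sorter above 0.03 m)) or (x of cap_rear in the frame of sorter below -0.035 m and (y of cap_rear in the frame of sorter below -0.03 m or y of cap_rear in the frame of sorter above 0.03 m)) or x of any of cap_front, cap_rear in the frame of sorter above 0.05 m).
It fails at once if a capacitor is guided or carried by hand down the chute or into the tray ((y of cap_front in the frame of sorter below -0.075 m and contact force between the fingers and cap_front above 0.3 N) or (y of cap_rear in the frame of sorter below -0.075 m and contact force between the fingers and cap_rear above 0.3 N)).
It fails at once if a bystander or a capacitor in the red tray is moved more than 20 mm (distance of any of relay, flux_bottle, screwdriver, cup, board, full0, full1, full2 from where it was at the start of the episode above 0.02 m).
It also fails if it takes over 43 s, if anything falls off the work surface, if the arm or the gripper's body presses on something with over 40 N, if the wrist force passes 120 N, or if a joint passes its speed limit or range.

ROBOT

A 6-joint arm with a two-finger parallel gripper is mounted at the origin on the work surface. World frame = base frame: x ahead of the robot, y to its left, z up, the work surface at z = 0. Lengths are in mm, angles in rad, forces in N, time in s.
With the tool pointing down it reaches from about 325 to 875 mm from the base axis. Payload 4.4 kg.
Tool frame: the origin (TCP) lies at the very end of the fingers, on their centre line; the grasp point (between the pads) lies 19 mm behind it; z points along the fingers, y is the line along which they close (so a half turn about z gives the same grasp; the last joint's range is limited). The gripper opens to 85 mm and grips with 20 to 120 N. Pads are 22 mm wide; open, the fingers measure 114 mm over their backs; the gripper's body (76 mm by 85 mm) begins 54 mm behind the grasp point. The pads swing forward as they close: fully open they stand 13 mm farther back than shut.
Start: joints at [-1.282, 0.207, 1.542, -0, 1.393, -0.15], TCP at [244.8, -520.289, 231.282] pointing down, gripper open.
Joint ranges: [-2.73, 2.73], [-0.86, 2.22], [0.23, 2.46], [-1.11, 4.25], [0.08, 2.63], [-2.82, 2.82]. Speed limits (rad/s): [2.79, 2.79, 3.14, 3.14, 3.14, 3.14].

INTERFACE

Orientations are given as a rotation vector (axis times angle).
In Python, from station import arm gives the robot as it stands. Calls block until the motion is done:
- arm.move_to(position, orientation): joint-space move of the TCP to a pose.
- arm.move_linear(position, ori=None, feed=150, guard=None): straight line of the TCP; ori=None keeps the orientation; feed is the mean speed in mm/s. With guard (N) it stops when the force on the tool has changed by that much, and returns True; else False.
- arm.movej(angles): joint-space move.
- arm.release() and arm.grasp(grasp_force=None): open the fingers fully, or close them until they stop; grasp_force is the grip in N (None keeps the last).
- arm.sleep(seconds).
- arm.inverse_kinematics(position, orientation): joint angles nearest the present ones, or None.
- arm.read_camera(name): name is "side" or "top"; returns (picture, depth): 384x512x3 uint8, red, green, blue; 384x512 float32, mm along the optical axis (not along the pixel's ray), 0 where there is no reading.
- arm.calibration(name): a dict with "intrinsics" (3x3 intrinsics, pixels), "R" (3x3) and "t" (3): a world point X has camera coordinates R X + t. Camera axes: x right, y down, z forward; pixel columns grow to the right and rows downward; lengths in mm; the calibration is good to about 2 mm. A picture is of the moment at which its call begins. calibration takes no time and is no camera call.
A pose or a line that the arm cannot do raises arm.IKError and nothing moves.
- arm.finish_job(): hands the job in; it is judged then, once.
Trained networks look in the newest picture that a camera, given by its name, has taken for a name from the list of things; names that differ only in an ending like _2 or _b are one class to them, and where a whole thing is asked for, a point or a joint stands for the part that bears it (a point fixed in the world has none). Each returns a list of dicts, best first, with "conf" (0 to 1); they miss things now and then, are a little off and sometimes report something else, mostly with a low value. They report only what shows in the picture. A call takes as long as a camera call. They do not tell look-alikes from the thing itself.
- arm.search_frame(label, camera): "point" ([x, y, z] in mm, in world coordinates, good to about 4 mm: the middle of the surface that is visible of it).
Readings, each from a call of its own:
- arm.read_time_s(): time.
- arm.read_joints(): joint angles.
- arm.read_dq(): joint speeds.
- arm.read_joint_efforts(): joint torques, N m.
- arm.read_tcp_pos(): TCP position.
- arm.read_eef_rot(): TCP orientation.
- arm.read_contact_force(): force on the tool from outside, world axes, zero at the start.
- arm.read_ft_torque(): the same for the moment, N m.
- arm.read_grip_width(): opening from 0.0 (shut) to 1.0 (fully open).
- arm.read_grip_force(): force on a finger pad.
Only numpy, scipy, OpenCV 4.12 (cv2) and the standard library are available. Lean on these libraries where they do the work, as an engineer would, in place of code of your own. Each camera call takes 0.05 s, during which the arm holds its last target. There are 200 camera calls.

## Working session

There is one attempt and no reset: what is moved stays moved. The work goes in short steps, each a Python script; the robot and the scene stay as the last script left them, time stands still between calls to the robot, and variables do not carry over. Pictures are saved under pics/ and viewed, at most 10 in all, crops included, and the job is handed in when it is done.

```bash
mkdir -p pics; cat > h.py <<'E'
import numpy as np, cv2
from station import arm
def cloud(cam):
    im,d=arm.read_camera(cam); c=arm.calibration(cam); K=np.array(c["intrinsics"]);R=np.array(c["R"]);t=np.array(c["t"])
    v,u=np.mgrid[:384,:512]
    P=np.stack([(u-K[0,2])/K[0,0]*d,(v-K[1,2])/K[1,1]*d,d],-1)
    return im,d,(P-t)@R
E
python3 - <<'E'
from h import *
for c in ("top","side"):
    im,d,W=cloud(c); np.savez(f"{c}.npz",im=im,d=d,W=W)
    cv2.imwrite(f"pics/{c}0.png",im[...,::-1])
    for n in "cap_front cap_rear gate gate_right gate_left sorter".split():
        print(c,n,[(np.round(r["point"]),round(r["conf"],2)) for r in arm.search_frame(n,c)][:5])
print(arm.read_time_s(),arm.read_eef_rot())
E
```

```text
top cap_front []
top cap_rear [(array([500.,  18., 118.]), 0.62), (array([500., -68.,  24.]), 0.45)]
top gate [(array([608.,  16.,  87.]), 0.94), (array([597.,  10.,  44.]), 0.31)]
top gate_right [(array([607.,  12.,  90.]), 0.81)]
top gate_left [(array([608.,  12.,  90.]), 0.8)]
top sorter [(array([597.,   4.,  40.]), 0.81)]
side cap_front []
side cap_rear [(array([497.,  25., 114.]), 0.68), (array([409.,  69.,  27.]), 0.63), (array([626., 199.,  49.]), 0.24)]
side gate [(array([608.,  29.,  93.]), 0.8), (array([594.,  53.,  45.]), 0.41)]
side gate_right [(array([612.,  29.,  87.]), 0.71)]
side gate_left [(array([615.,  26.,  92.]), 0.69)]
side sorter [(array([591.,  54.,  45.]), 0.77)]
0.7 [ 3.06591135e+00  6.85255605e-01 -5.95054641e-06]
```

View pics/top0.png

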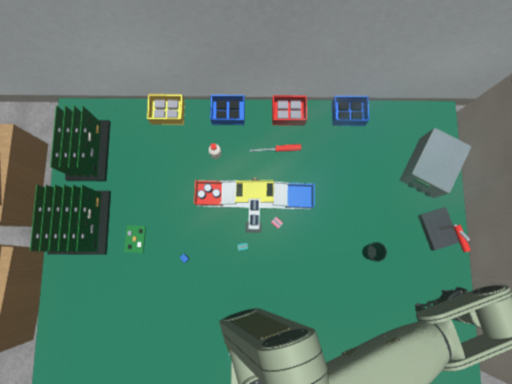

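View pics/side0.png

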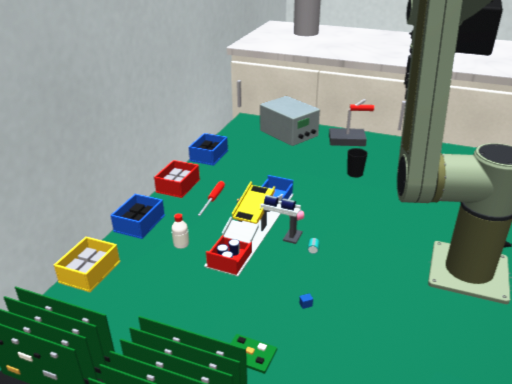

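Top view: the sorter lies at row ~193, with red tray (207,193), yellow gate (254,190) and blue tray (299,195). The gutter is at (254,213), with two dark capacitors near (255,205) and (253,220). Candidates for the capacitors: the dark pair in the gutter (254,205/220), pink at (277,222), turquoise at (242,246), and the ones standing in the red tray (207,192). I choose the dark pair in the gutter and will check it in a crop while fitting the frame.

```bash
cat > fit.py <<'E'
from h import *
z=np.load("top.npz");im=z["im"];W=z["W"]
c=cv2.resize(im[165:260,185:325],None,fx=5.5,fy=5.5,interpolation=cv2.INTER_CUBIC); cv2.imwrite("pics/crop.png",c[...,::-1])
hsv=cv2.cvtColor(im,cv2.COLOR_RGB2HSV);H,S,V=[hsv[...,i].astype(int) for i in range(3)]
v,u=np.mgrid[:384,:512]; roi=(v>165)&(v<240)&(u>185)&(u<325)
def st(n,m):
    p=W[m&roi]; print(n,len(p),"mean",p.mean(0).round(1),"med",np.median(p,0).round(1)); 
    r=cv2.minAreaRect(p[:,:2].astype(np.float32)); print("   rect",np.round(r[0],1),np.round(r[1],1),round(r[2],2))
    return p
st("yellow",(H>22)&(H<35)&(S>150)&(V>120))
st("blue",(H>105)&(H<125)&(S>150)&(V>120)&(u>270))
st("red",((H<6)|(H>174))&(S>150)&(V>100)&(u<225)&(v>178))
g=(u>244)&(u<265)&(W[...,2]>84)
st("gutter",g&(v>202)&(v<236))
for vv in range(196,236): print(vv,[tuple(W[vv,uu].round(0).astype(int)) for uu in (252,254,256)],im[vv,254])
for uu in range(232,278,3): print(uu,W[190,uu].round(0),im[190,uu])
E
python3 fit.py
```

```text
yellow 0 mean [nan nan nan] med [nan nan nan]
   rect [0. 0.] [0. 0.] 0.0
blue 508 mean [ 602.2 -163.4   15.7] med [ 601.9 -164.6    9.6]
   rect [ 496.1 -100.6] [111.2 353.6] 60.19
red 257 mean [602.8 190.6  13.6] med [592.4 187.2  10.1]
   rect [607.9 190.8] [90.1 83.6] 88.69
gutter 279 mean [514.   17.4 121.5] med [514.7  17.  110.7]
   rect [465.1  17.1] [ 36.  189.8] 89.7
196 [(np.int64(588), np.int64(24), np.int64(83)), (np.int64(587), np.int64(17), np.int64(91)), (np.int64(587), np.int64(9), np.int64(90))] [241 244 122]
197 [(np.int64(584), np.int64(24), np.int64(88)), (np.int64(584), np.int64(17), np.int64(88)), (np.int64(584), np.int64(9), np.int64(88))] [237 239 124]
198 [(np.int64(580), np.int64(24), np.int64(86)), (np.int64(580), np.int64(17), np.int64(86)), (np.int64(581), np.int64(9), np.int64(83))] [226 229 164]
199 [(np.int64(576), np.int64(24), np.int64(89)), (np.int64(576), np.int64(17), np.int64(88)), (np.int64(576), np.int64(9), np.int64(89))] [200 212 204]
200 [(np.int64(568), np.int64(24), np.int64(116)), (np.int64(568), np.int64(17), np.int64(120)), (np.int64(5
[... 5523 characters left out ...]
12 224 221]
238 [612.  75.  74.] [74 86 72]
241 [612.  64.  74.] [ 91 102  78]
244 [611.  53.  80.] [237 241 125]
247 [611.  42.  80.] [237 240 126]
250 [610.  31.  84.] [237 241 127]
253 [610.  20.  87.] [237 241 125]
256 [608.  10.  96.] [239 242 126]
259 [609.  -1.  90.] [240 243 125]
262 [609. -12.  88.] [241 244 126]
265 [608. -23.  97.] [237 240 119]
268 [607. -33. 103.] [63 75 68]
271 [607. -44. 103.] [66 77 67]
274 [616. -58.  55.] [209 217 198]
277 [617. -69.  51.] [220 230 232]fit.py:7: RuntimeWarning: Mean of empty slice.
  p=W[m&roi]; print(n,len(p),"mean",p.mean(0).round(1),"med",np.median(p,0).round(1));
  ret = um.true_divide(
  return _methods._mean(a, axis=axis, dtype=dtype,
```

View pics/crop.png

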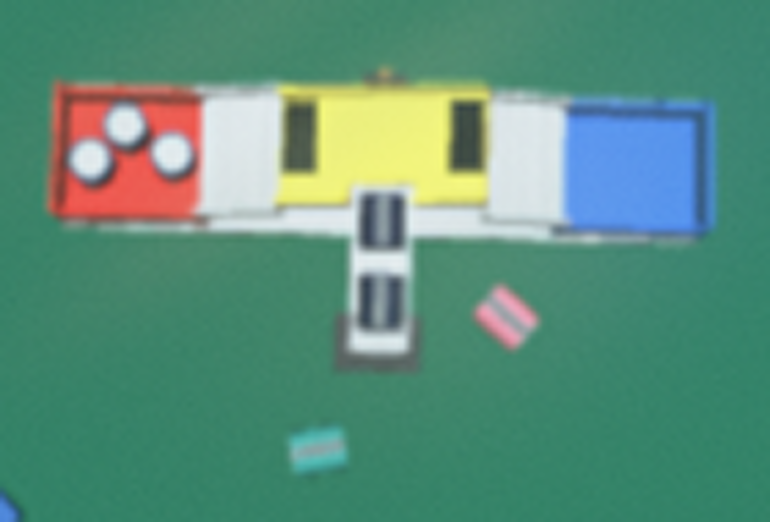

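The crop confirms it: the two dark blue capacitors lie in the gutter, and the pink and turquoise ones lie on the bench. Next I fit the sorter frame.

```bash
cat > fit2.py <<'E'
from h import *
z=np.load("top.npz");im=z["im"];W=z["W"]
hsv=cv2.cvtColor(im,cv2.COLOR_RGB2HSV);H,S,V=[hsv[...,i].astype(int) for i in range(3)]
v,u=np.mgrid[:384,:512]; roi=(v>165)&(v<240)&(u>185)&(u<325)
Y=roi&(H>22)&(H<40)&(S>90)&(V>150)
top=[]
for uu in range(236,275):
    r=np.where(Y[:,uu])[0]
    if len(r)>8: p=W[r[1],uu]; q=W[r[-1],uu]; top.append((p[1],p[0],q[0]))
top=np.array(top); print("gate far edge fit",np.polyfit(top[:,0],top[:,1],1), top[:,0].min(),top[:,0].max(), np.median(top[:,1]))
mid=[]
for vv in range(201,228):
    m=[uu for uu in range(240,270) if 85<W[vv,uu,2]<140]
    p=W[vv,m]; mid.append((np.median(p[:,0]),(p[0,1]+p[-1,1])/2,p[0,1]-p[-1,1]))
mid=np.array(mid); k=np.polyfit(mid[:,0],mid[:,1],1); print("gutter y(x)",k,np.polyval(k,[470,580,610]),"width",np.median(mid[:,2]))
for n,m in (("blue",(H>105)&(H<125)&(S>120)&(u>280)),("red",((H<6)|(H>174))&(S>120)&(u<225))):
    p=W[m&roi&(abs(W[...,2]-10)<6)]; r=cv2.minAreaRect(p[:,:2].astype(np.float32)); print(n,np.round(r[0],1),np.round(r[1],1),round(r[2],1),np.median(p,0).round(1))
P=W[Y|(roi&(V<120)&(S<70)&(W[...,2]>65)&(v<198))]; print("gate pts",P.min(0).round(),P.max(0).round())
dk=roi&(V<125)&(S<70)&(v>178)&(v<200)&(W[...,2]>65)
for n,a,b in (("L",234,245),("R",262,276)):
    p=W[dk&(u>a)&(u<b)]; print("pad",n,len(p),np.median(p,0).round(1),p.min(0).round(),p.max(0).round())
E
python3 fit2.py
```

```text
gate far edge fit [-2.12794717e-01  6.32213344e+02] -47.63923171052657 60.39762604434692 638.7817156368842
gutter y(x) [-0.04952917 42.39322583] [19.1145178  13.66630954 12.18043456] width 35.35071807072904
blue [ 603.2 -158.9] [89.3 75.1] 89.7 [ 601.8 -158.7    9.4]
red [611.  188.9] [88.6 76.9] 89.4 [596.2 183.7   9.7]
gate pts [370. -51.  69.] [ 650.   85. 1387.]
pad L 50 [611.6  71.   75.6] [592.  64.  70.] [634.  78.  83.]
pad R 45 [610.6 -37.  101.1] [593. -44.  94.] [629. -30. 110.]
```

Origin ≈ (608, 15), yaw ≈ -0.025. This agrees with the pads, trays and gutter. Next I press the gate.

```bash
cat >> h.py <<'E'
from scipy.spatial.transform import Rotation as Ro
psi=-0.025; ORI=(Ro.from_euler("z",psi)*Ro.from_euler("x",np.pi)).as_rotvec()
def S(x,y,z): return [608+x-y*np.sin(psi), 15+x*np.sin(psi)+y, z]
E
python3 - <<'E'
from h import *
arm.grasp()
arm.move_to(S(0,-53,230),ORI); print(arm.read_joints())
arm.move_linear(S(0,-53,125),feed=150)
print(arm.move_linear(S(0,-53,66),feed=30,guard=12), arm.read_tcp_pos(), arm.read_contact_force())
arm.move_linear(S(0,-53,135),feed=120)
im,d,W=cloud("top"); cv2.imwrite("pics/top1.png",cv2.resize(im[150:270,170:340],None,fx=4.5,fy=4.5)[...,::-1])
im,d,W=cloud("side"); cv2.imwrite("pics/side1.png",cv2.resize(im[150:280,200:330],None,fx=4.5,fy=4.5)[...,::-1])
print(arm.read_tcp_pos(),arm.read_time_s())
E
```

```text
[-2.06228286e-01  2.76428861e-01  1.45838123e+00 -3.76258893e-04
  1.40674075e+00  1.39081156e+00]
True [607.23932047 -38.57865147  73.91697924] [-0.70747058 -1.11638092  3.71051153]
[605.51587041 -37.75227134 133.45796622] 6.7833
```

View pics/side1.png

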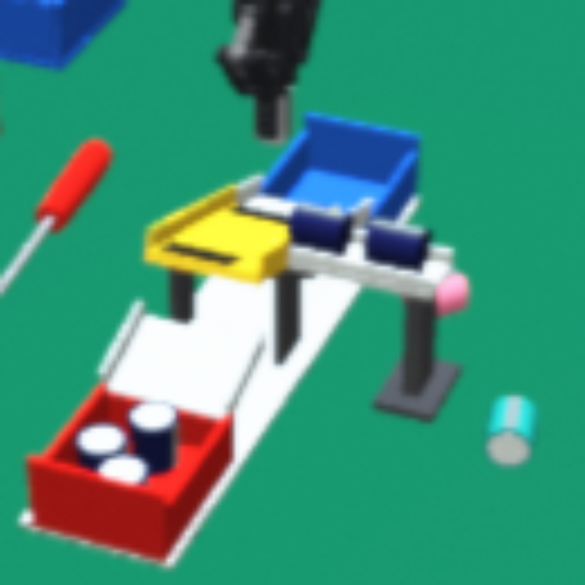

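The side view shows the gate over to the blue side (red end raised at (205,250) in the crop) and both capacitors still in the gutter at (320,228) and (395,243). Next I push in two stages.

```bash
python3 - <<'E'
from h import *
arm.move_linear(S(0,-53,190),feed=250)
arm.move_linear(S(-165,0,190),feed=250)
arm.move_linear(S(-165,0,104),feed=120)
print(arm.move_linear(S(-70,0,104),feed=45,guard=12), arm.read_tcp_pos(), arm.read_contact_force())
arm.sleep(1.2)
im,d,W=cloud("side"); cv2.imwrite("pics/side2.png",cv2.resize(im[150:280,200:330],None,fx=4.5,fy=4.5)[...,::-1])
print(arm.read_time_s())
E
```

```text
False [537.83250537  16.78952778 103.98861519] [ 0.31719666 -0.33308498 -0.59661359]
12.3667
```

View pics/side2.png

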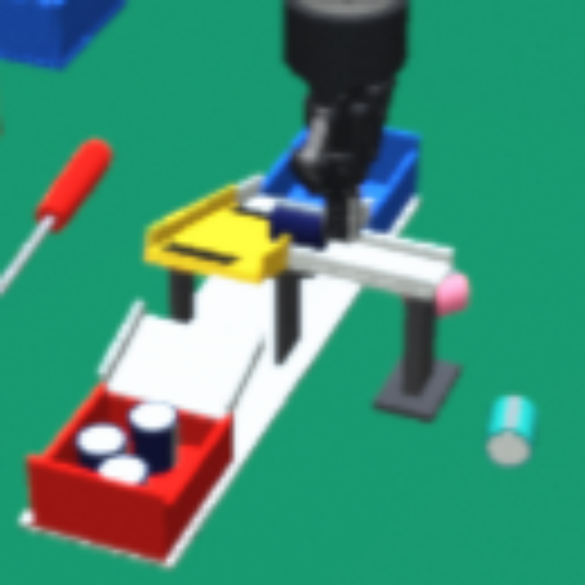

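The front capacitor has left the gate. The rear one waits at (298,225), just ahead of the finger. I push the second one through, then back off and retreat.

```bash
python3 - <<'E'
from h import *
print(arm.move_linear(S(-31,0,104),feed=35,guard=12), arm.read_tcp_pos())
arm.sleep(1.0)
arm.move_linear(S(-60,0,104),feed=100)
arm.move_linear(S(-60,0,200),feed=200)
arm.move_linear(S(-190,0,230),feed=250)
arm.sleep(0.5)
im,d,W=cloud("top"); cv2.imwrite("pics/top3.png",cv2.resize(im[150:270,170:340],None,fx=4.5,fy=4.5)[...,::-1])
im,d,W=cloud("side"); cv2.imwrite("pics/side3.png",cv2.resize(im[150:280,200:330],None,fx=4.5,fy=4.5)[...,::-1])
for c in("top","side"): print([(np.round(r["point"]),round(r["conf"],2)) for r in arm.search_frame("cap_rear",c)])
print(arm.read_time_s())
E
```

```text
False [576.73671016  15.8270452  103.92763278]
[(array([436., 463.,   7.]), 0.3)]
[(array([ 605., -146.,   31.]), 0.55), (array([490., -66.,  22.]), 0.43)]
17.0917
```

View pics/side3.png

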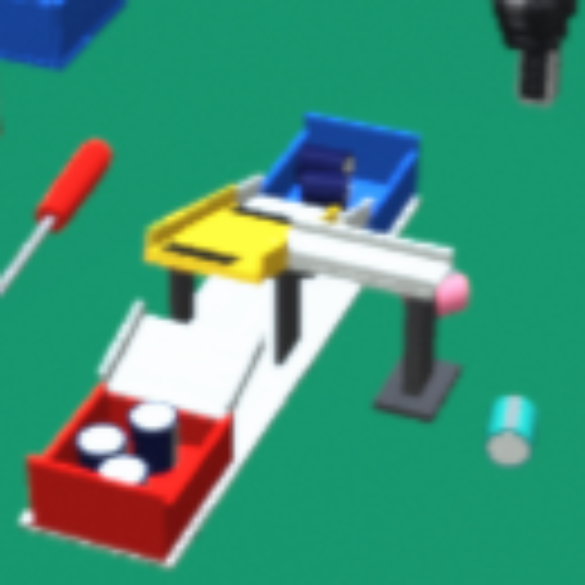

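View pics/top3.png

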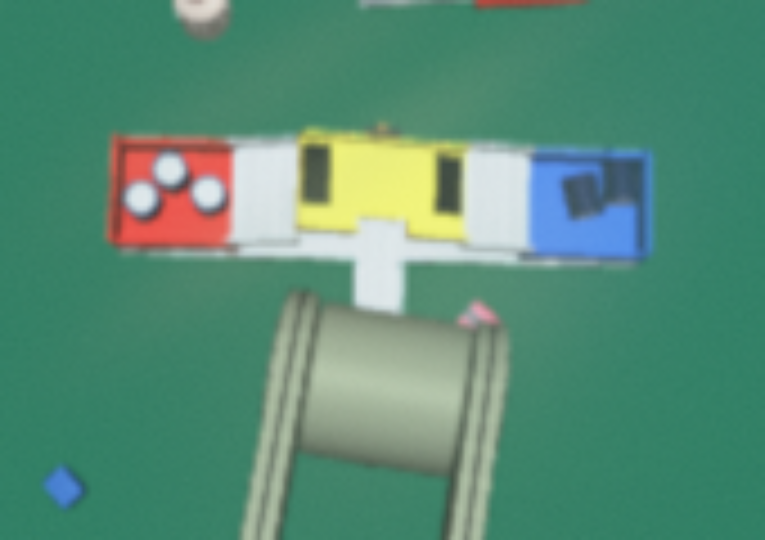

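Both capacitors lie in the blue tray at (582,195) and (622,183) in the top crop. The gate still leans to the blue side and the robot is clear, so I hand in.

```bash
python3 -c "
from station import arm
arm.sleep(0.5); print(arm.finish_job())"
```

```text
the job is handed in; nothing more can be done
None
```

I pressed the gate over to the blue side, then pushed both capacitors through; the last pictures show both lying in the blue tray, the gate still leaning blue and the robot clear, and the job was handed in at about 18 s (no verdict was returned).

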